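# Lock the restricted-herbs box

## Robot

A 7-joint arm with a two-finger parallel gripper is mounted at the origin on the work surface; the furniture and walls round the work are solid. World frame = base frame: x ahead of the robot, y to its left, z up, the work surface at z = 0. Lengths are in mm, angles in rad, forces in N, time in s.
With the tool pointing down it reaches from about 400 to 875 mm from the base axis. Payload 4.4 kg.
Tool frame: the origin (TCP) lies at the very end of the fingers, on their centre line; the grasp point (between the pads) lies 19 mm behind it; y points along the fingers, z is the direction in which the jaws open and shut, and the axes are right-handed (so a half turn about y gives the same grasp; the last joint's range is limited). The gripper opens to 85 mm and grips with 20 to 120 N. Pads are 22 mm wide; open, the fingers measure 114 mm over their backs; the gripper's body (76 mm by 85 mm) begins 54 mm behind the grasp point. The pads swing forward as they close: fully open they stand 13 mm farther back than shut.
Start: joints at [1.244, 0.628, 0.038, 1.517, -0.027, 0.996, -0.02], TCP at [167.632, -628.026, 231.313] pointing down, gripper open.
Joint ranges: [-3.06, 3.06], [-0.37, 2.12], [-1.25, 1.32], [0.18, 2.47], [-1.1, 4.24], [0.23, 1.98], [-2.94, 2.94]. Speed limits (rad/s): [2.57, 2.57, 3.14, 3.14, 3.14, 3.14, 3.14].

## Interface

Orientations are given as [roll, pitch, yaw] about the fixed x, y, z axes, in that order (R = Rz(yaw) Ry(pitch) Rx(roll)).
In Python, from cell import * gives the robot as it stands.
- The arm moves only by the tool apply_moves, never from a script. Its argument "targets" is a list of rows, each a list of 6 numbers: the shift along the tool's x, y, z in units of 40 mm (1.0 is 40 mm), then the turn, a rotation vector about the tool's x, y, z in units of 8 degrees (1.0 is 8 degrees). A call has 1 to 12 rows; each row shifts and turns the commanded pose from where the row before left it, along the tool's axes as they then stand; what a row does not reach is not made up. A row lasts 1/8 s, in which the tool goes at most 62.5 mm and 10.7 degrees, less where a joint would pass 70% of its speed; a pose out of reach is approached as far as the arm can. A call is refused whole if a number of a shift passes 1 or a number of a turn 1, either way. A call with a gripper value outside its range is refused whole. "jaw" is the gripper command: -1 is shut, 1 is fully open, values between are in proportion, set as the call begins (left out, the last holds). The fingers move at their own pace and stop on an object; the grip force is fixed at half the most. Time passes only in rows, so rows that do not move let the fingers close. It gives the time, the measured TCP pose, the force and the opening at its end, in the units of the state.
- read_state(): the state, without advancing time (a new reading comes with each control period).
- get_image(name): name is "scene" or "side" or "wrist"; returns the picture (384x512x3 uint8, red, green, blue); there is no depth.
- calibration(name): a dict with "fx", "fy", "cx", "cy" (pixels), "k1" (the pictures are not rectified: a ray, as slopes to the right and down, at radius r is drawn at 1 + k1 r^2 times it, then the intrinsics apply), "world_from_camera" (4x4, takes a point from camera to world coordinates). Camera axes: x right, y down, z forward; pixel columns grow to the right and rows downward; lengths in mm; the calibration is good to about 2 mm. A picture is of the moment at which its call begins: read the wrist's pose just before it. calibration takes no time and is no camera call; for the wrist camera it gives the pose at the moment of the call.
- finish_job(): hands the job in, once; it reports no verdict.
The state is a dict: "clock": time; "qpos": joint angles; "qd": joint speeds; "tau": joint torques, N m; "eef_pos": TCP position; "tool_rot": TCP orientation; "force": force on the tool from outside, world axes, zero at the start; "torque": the same for the moment, N m; "width": finger opening in mm.
Only numpy, scipy, OpenCV 4.12 (cv2) and the standard library are available. Lean on these libraries where they do the work, as an engineer would, in place of code of your own. Each camera call takes 0.05 s, during which the arm holds its last target. There are 200 camera calls.

## Task

Lock away the restricted herbs: shut the lid of the grey steel box so that the eye on its front lies over the lock, swing the raised shackle in over the eye, and press it straight down until the hidden pawl clicks and it stays down on its own. Let go, and leave the things standing around the box where they are.

Things in the scene. Friction and masses are not known exactly. Their poses are not given: they have to be found in the camera images.
- box: the grey steel box, fixed to the worktop; 130 mm deep (its x), 220 mm wide (its y), 75 mm high to the rim, 95 mm with the lid shut. Origin: centre of its underside. x points from the lock side (front) to the hinge side (rear), y along its width, z up
- lid (a joint): angle of the lid about the far top rim: 0 shut, grows as it opens (rad, to 1.6). A stiff hinge lets it stay at any angle; moving it takes a push of about 1 to 5 N near its free edge. It starts open 0.95 to 1.3. The lid is a shallow tray 130 x 220 mm, 20 mm high, with a low steel carrying handle across the middle of its top (100 mm wide, 21 mm high, 50 mm from the hinge line); the strip between handle and free edge is clear
- lid_hinge (a point): middle of the lid's hinge line, at the rear rim of the box, 75 mm above the worktop; its axes are the lid's and equal the box's when the lid is shut
- lid_edge (a point): middle of the upper front edge of the lid: 130 mm from the hinge line along the lid and 20 mm above the lid's lower rim (on its outer face)
- lid_eye (a point): centre of the hole in the steel lug at the lid's front, at the lug's upper face. Lug 36 x 32 mm, 4 mm thick, hole 15 mm. With the lid shut it lies over the toe hole of the lock, its upper face 6 mm above the lock's body
- lock_heel (a point): point on the top of the lock's dark steel body (34 mm deep, 72 mm wide, top 73 mm above the worktop, on the box's front) where the long (heel) leg of the shackle comes out; the shackle turns about the vertical line through it. 21 mm in front of the box wall
- lock_toe_hole (a point): centre of the mouth of the other hole in the top of the lock's body (13 mm wide), 44 mm from the heel along the box's -y; the toe of the shackle goes in here, through the lid's eye. The pawl is inside
- shackle_swing (a joint): turn of the shackle about its heel leg (rad): 0 with its toe over the toe hole, where it stops; grows (to 1.6) as the toe swings outward, away from the box. Stays where it is left (friction about 1 N at the toe). It starts at 0.8 to 1.4, clear of the lid's lug
- shackle (a joint): how far the shackle is pressed down (m): 0 raised (a spring holds it up), the pawl catches it at 0.026, stop at 0.028. Pressing home takes 5 N rising to about 13 N; let go before the pawl has caught and it springs up again; once caught it rests at about 0.026
- shackle_crown (a point): top of the middle of the U-shaped shackle (round steel bar 10 mm thick, legs 44 mm apart on centres): 66 mm above the lock's body when raised, 40 mm when locked
- shackle_toe (a point): lowest point of the shackle's short (toe) leg: 10 mm above the lock's body when raised, so that it passes 4 mm above the lug of the shut lid; it has a catch notch on its inner side. From it the leg rises straight 29 mm to the bow
- amber_packet: bystander: yellow paper packet tied with string, 83 x 117 x 36 mm, loose, beside the box; origin at the centre of its underside
- herb_mill: bystander: clear plastic hand mill with a crank, 70 x 107 x 137 mm high, loose, on the other side of the box; origin in its underside
- tin: bystander: round open steel tin, 80 mm across, 43 mm high, loose, standing apart to the left (a like one stands inside the box); origin at the centre of its underside

How it is judged (in metres and radians):
On the way, in this order (a step that is already met when the one before it is completed fails the run):
1. the lid is shut (value of joint lid below 0.03 rad), for 0.1 s.
2. the shackle stands over the eye of the shut lid (value of joint lid below 0.03 rad and value of joint shackle_swing below 0.15 rad), for 0.1 s.
3. the shackle is pressed home (all of step 2 and value of joint shackle above 0.0235 m), for 0.2 s.
At the end, for the whole second after the job is handed in: Lid shut (within 0.03 rad), shackle over the eye (within 0.15 rad) and held down by its pawl (at least 23.5 mm of its 26 mm pressed, on its own), the bystanders at rest (all of step 3 and linear speed of each of amber_packet, herb_mill, tin below 0.02 m/s); the robot touches nothing.
It fails at once if the yellow packet is moved more than 30 mm (distance of amber_packet from where it was at the start of the episode above 0.03 m).
It fails at once if the hand mill is moved more than 30 mm (distance of herb_mill from where it was at the start of the episode above 0.03 m).
It fails at once if the loose tin is moved more than 30 mm (distance of tin from where it was at the start of the episode above 0.03 m).
It also fails if it takes over 51 s, if anything falls off the work surface, if the arm or the gripper's body presses on something with over 40 N, if the wrist force passes 120 N, or if a joint passes its speed limit or range.

## Working session

There is one attempt and no reset: what is moved stays moved. The work goes in short steps, Python scripts to look and compute and a tool call to move; the robot and the scene stay as the last step left them, time stands still between calls to the robot, and variables do not carry over. Pictures are saved under pics/ and viewed, about 8 in all and at most 12, crops included, and the job is handed in when it is done.

Besides the shell and the picture viewer there is one more tool, called after "Call:" as name([rows], argument=value, ...), one row to a line, values as JSON. apply_moves: Moves the arm, as the interface text tells. Its arguments: {"type":"object","properties":{"targets":{"type":"array"},"jaw":{"type":"number"}},"required":["targets"]}

```bash
mkdir -p pics; ls; python3 - <<'E'
from cell import *
import cv2,numpy as np
s=read_state();print({k:np.round(v,3) for k,v in s.items()})
for n in("scene","side"):
    c=calibration(n);print(n,{k:np.round(v,3).tolist() for k,v in c.items()})
    cv2.imwrite(f"pics/{n}0.png",cv2.resize(get_image(n)[:,:,::-1],(800,600),interpolation=cv2.INTER_CUBIC))
E
```

```text
pics
{'clock': np.float64(0.0), 'qpos': array([ 1.244,  0.629,  0.038,  1.518, -0.027,  0.996, -0.02 ]), 'qd': array([-0.   , -0.001, -0.001,  0.001, -0.001, -0.   , -0.   ]), 'tau': array([ 1.0000e-03, -5.6340e+01,  1.2260e+00, -1.9344e+01,  1.1000e-02,
        1.1000e-02,  0.0000e+00]), 'eef_pos': array([ 167.441, -627.395,  230.371]), 'tool_rot': array([-1.573, -0.   , -2.881]), 'force': array([-0.659,  0.168, -0.627]), 'torque': array([ 0.027, -0.014,  0.   ]), 'width': np.float64(85.28)}
scene {'fx': 383.43, 'fy': 383.43, 'cx': 259.13, 'cy': 190.783, 'k1': -0.079, 'world_from_camera': [[0.853, -0.278, 0.442, 186.914], [-0.522, -0.426, 0.739, -597.381], [-0.017, -0.861, -0.509, 566.012], [0.0, 0.0, 0.0, 1.0]]}
side {'fx': 389.302, 'fy': 389.302, 'cx': 263.363, 'cy': 193.153, 'k1': -0.107, 'world_from_camera': [[0.995, -0.041, 0.09, 479.903], [-0.098, -0.522, 0.847, -739.832], [0.012, -0.852, -0.523, 640.195], [0.0, 0.0, 0.0, 1.0]]}
```

View pics/scene0.png

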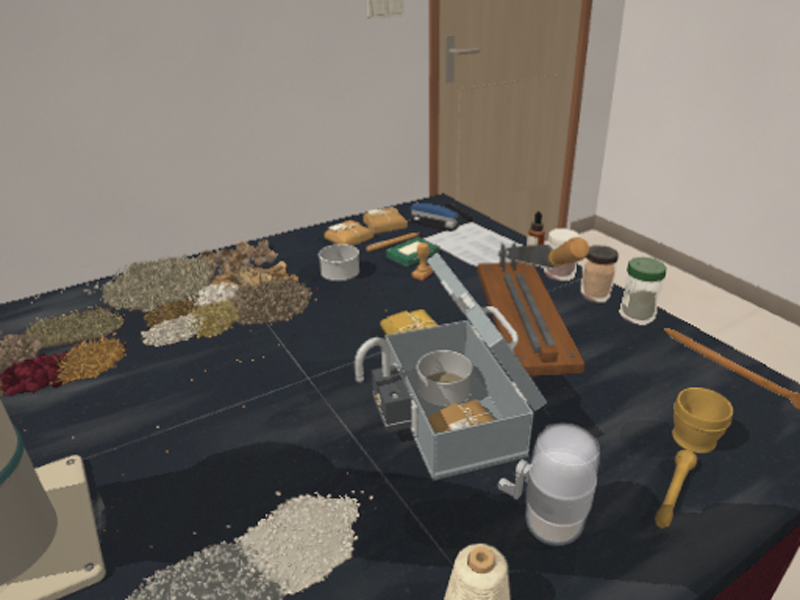

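View pics/side0.png

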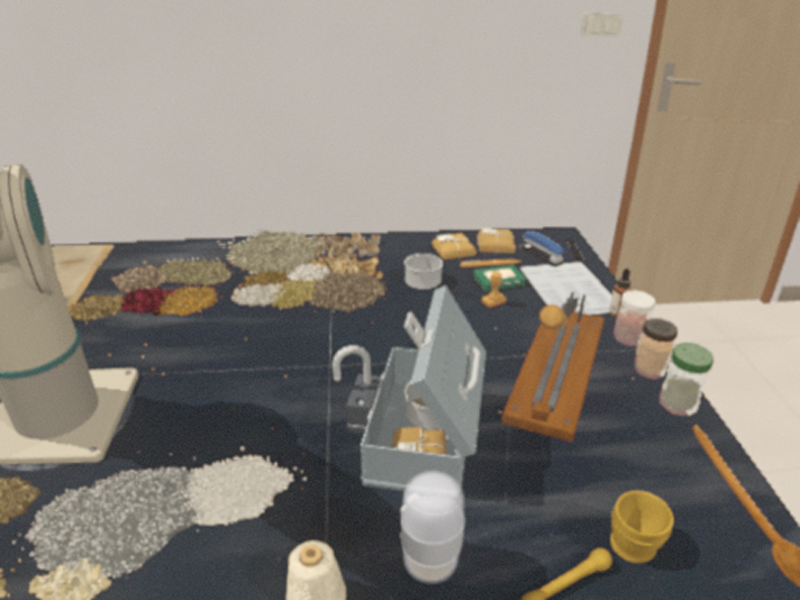

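The scene picture shows the box with its lid open, the shackle at about (372,355) swung outward, the mill in front at (563,480) and the packet behind at (410,322). The side picture shows the same box at about (420,420). I'll crop both for precise corners.

```bash
cat > h.py <<'E'
from cell import *
import cv2,numpy as np
def crop(n,x0,y0,x1,y1,f,name):
    im=get_image(n)[y0:y1,x0:x1,::-1]
    im=cv2.resize(im,None,fx=f,fy=f,interpolation=cv2.INTER_CUBIC)
    for i,x in enumerate(range(x0,x1,20)): cv2.line(im,(int((x-x0)*f),0),(int((x-x0)*f),6),(0,0,255),1);cv2.putText(im,str(x),(int((x-x0)*f),18),0,.4,(0,0,255),1)
    for y in range(y0,y1,20): cv2.line(im,(0,int((y-y0)*f)),(6,int((y-y0)*f)),(0,0,255),1);cv2.putText(im,str(y),(8,int((y-y0)*f)+4),0,.4,(0,0,255),1)
    cv2.imwrite("pics/"+name,im)
def proj(c,P):
    T=np.linalg.inv(c["world_from_camera"]);P=np.atleast_2d(P)@T[:3,:3].T+T[:3,3]
    s=P[:,:2]/P[:,2:];s=s*(1+c["k1"]*(s**2).sum(1,keepdims=True))
    return s*[c["fx"],c["fy"]]+[c["cx"],c["cy"]]
E
python3 - <<'E'
from h import *
crop("scene",220,155,390,350,3.05,"sc1.png")
crop("side",205,180,320,375,3.05,"sd1.png")
E
```

```text
(no output)
```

View pics/sc1.png

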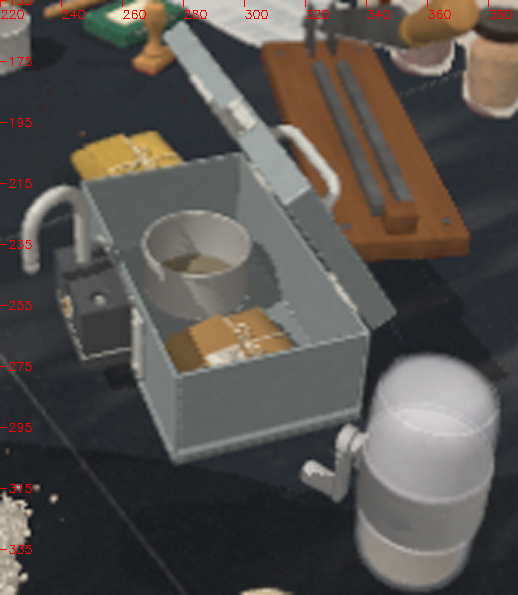

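View pics/sd1.png

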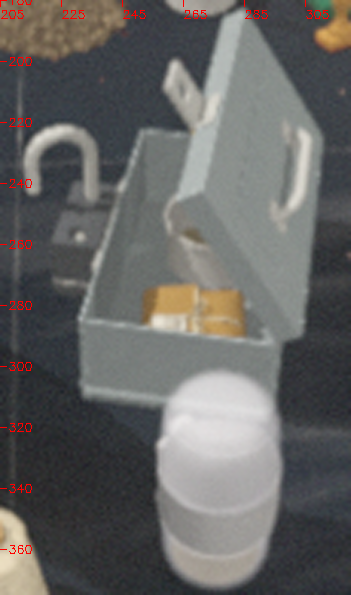

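```bash
cat > fit.py <<'E'
from h import *
from scipy.optimize import least_squares
C={n:calibration(n) for n in("scene","side")}
O={"scene":(220,155),"side":(205,180)}
def B(p,q): # box->world
    c,s=np.cos(p[2]),np.sin(p[2]);return np.array([p[0]+c*q[0]-s*q[1],p[1]+s*q[0]+c*q[1],q[2]])
def lid(p,a,y,h):
    t=p[4];return B(p,[65-a*np.cos(t)+h*np.sin(t),y,75+a*np.sin(t)+h*np.cos(t)])
def shk(p,r,z):
    t=p[5];return B(p,[-86-r*np.sin(t),p[3]+44-r*np.cos(t),73+z])  # p3 = toe hole y
M=[("scene",82,180,lambda p:B(p,[-65,110,75])),("scene",175,375,lambda p:B(p,[-65,-110,75])),("scene",368,336,lambda p:B(p,[65,-110,75])),
("scene",176,462,lambda p:B(p,[-65,-110,0])),("scene",361,415,lambda p:B(p,[65,-110,0])),("scene",240,153,lambda p:B(p,[65,110,75])),
("scene",98,297,lambda p:B(p,[-86,p[3],73])),("scene",65,188,lambda p:shk(p,22,66)),("scene",31,270,lambda p:shk(p,44,10)),
("side",142,130,lambda p:B(p,[-65,110,75])),("side",82,318,lambda p:B(p,[-65,-110,75])),("side",82,398,lambda p:B(p,[-65,-110,0])),
("side",80,237,lambda p:B(p,[-86,p[3],73])),("side",65,126,lambda p:shk(p,22,66)),("side",35,192,lambda p:shk(p,44,10)),
("side",204,193,lambda p:lid(p,130,-110,20)),("side",300,338,lambda p:lid(p,0,-110,20)),("side",240,10,lambda p:lid(p,130,110,20)),("side",322,130,lambda p:lid(p,0,110,20)),
("scene",172,25,lambda p:lid(p,130,110,10)),("side",183,90,lambda p:lid(p,151,p[3],8))]
def res(p,full=False):
    r=[]
    for n,u,v,f in M:
        d=proj(C[n],f(p)+ (p[6:9] if n=="scene" else p[9:12]))[0]-[O[n][0]+u/3.05-.33,O[n][1]+v/3.05-.33];r.append(d)
    r=np.array(r)
    return r if full else np.r_[r.ravel(),p[6:]/2]
S=least_squares(res,[600,-200,0,-22,1.1,1.1]+[0]*6,loss="soft_l1")
p=S.x;print(np.round(p,3))
for m,d in zip(M,res(p,True)): print(m[0],m[1:3],np.round(d,1))
w=lambda q:np.round(q).tolist()
print("heel",w(B(p,[-86,p[3]+44,73])),"toehole",w(B(p,[-86,p[3],73])),"crown",w(shk(p,22,66)),"toe",w(shk(p,44,10)),"lidedge",w(lid(p,130,0,20)),"crownLocked0",w(B(p,[-86,p[3]+22,139])))
E
python3 fit.py
```

```text
[ 5.68849e+02 -7.86620e+01 -2.53930e+01 -2.23740e+01 -9.95210e+01
  1.07991e+02  7.63000e-01  2.45000e-01  2.00000e-02 -7.62000e-01
 -2.45000e-01 -1.30500e+00]
scene (82, 180) [-0.4 -0.1]
scene (175, 375) [0.1 0.2]
scene (368, 336) [ 1.3 -1.7]
scene (176, 462) [-0.6  0.4]
scene (361, 415) [-0.   0.7]
scene (240, 153) [ 0.8 -0.7]
scene (98, 297) [ 1.2 -0.5]
scene (65, 188) [-3.6  0.1]
scene (31, 270) [0.1 0.1]
side (142, 130) [ 0.  -0.4]
side (82, 318) [-0.8  0.7]
side (82, 398) [ 0.5 -0.2]
side (80, 237) [-0.2 -1.3]
side (65, 126) [-1.6  0.6]
side (35, 192) [-0.3  0.2]
side (204, 193) [-1.3 -0.8]
side (300, 338) [ 0.9 -0.5]
side (240, 10) [ 1.  -0.3]
side (322, 130) [0.6 2.3]
scene (172, 25) [-1.   1.3]
side (183, 90) [1.6 0.1]
heel [491.0, -36.0, 73.0] toehole [480.0, -78.0, 73.0] crown [470.0, -39.0, 139.0] toe [448.0, -41.0, 83.0] lidedge [581.0, -82.0, 196.0] crownLocked0 [486.0, -57.0, 139.0]
```

The fit gives box yaw −0.26, lid about 1.01 rad, and swing about 1.18 rad, all within the stated ranges. Residuals are mostly about 1 px. Next I align the tool with the box axes, shut the jaws and travel high to behind the lid edge.

Call:
apply_moves([
  [0,-0.3,0,0,0.93,0],
  [0,-0.3,0,0,0.93,0],
  [0,-0.3,0,0,0.93,0],
  [0,-0.3,0,0,0.93,0],
  [-0.46,0,-1,0,0,0],
  [-0.46,0,-1,0,0,0],
  [-0.46,0,-1,0,0,0],
  [-0.46,0,-1,0,0,0],
  [-0.46,0,-1,0,0,0],
  [-0.46,0,-1,0,0,0],
  [-0.46,0,-1,0,0,0],
  [-0.46,0,-1,0,0,0],
], jaw=-1)

```text
clock: 1.7
eef_pos: [392.5, -355.1, 279.3]
tool_rot: [-1.571, 0.0, 2.883]
force: [1.7, -1.1, 0.3]
width: -0.2
```

Call:
apply_moves([
  [-0.46,0,-1,0,0,0],
  [-0.46,0,-1,0,0,0],
  [-0.46,0,-1,0,0,0],
  [-0.46,0,-1,0,0,0],
  [-0.46,0,-1,0,0,0],
  [-0.46,0,-1,0,0,0],
  [-0.46,0,-1,0,0,0],
  [-0.46,0,-0.9,0,0,0],
  [0,0,0,0,0,0],
  [0,0,0,0,0,0],
])

```text
clock: 2.95
eef_pos: [614.2, -89.3, 279.0]
tool_rot: [-1.57, -0.001, 2.882]
force: [-0.5, -1.2, 0.4]
width: -0.0
```

```bash
cat >> h.py <<'E'
BX=np.array([568.85,-78.66]);YA=-0.2603
def box(P):
    c,s=np.cos(YA),np.sin(YA);d=np.array(P[:2])-BX
    return np.round([c*d[0]+s*d[1],-s*d[0]+c*d[1],P[2]],1)
def st():
    s=read_state();print(round(float(s["clock"]),2),"box",box(s["eef_pos"]),"rot",np.round(s["tool_rot"],3),"F",np.round(s["force"],1),"w",round(float(s["width"]),1),"q",np.round(s["qpos"],2))
E
python3 - <<'E'
from h import *
st()
crop("scene",220,60,390,330,2.2,"sc2.png")
E
```

```text
2.95 box [ 46.6   1.4 279. ] rot [-1.570e+00 -1.000e-03  2.882e+00] F [-0.5 -1.2  0.4] w -0.0 q [ 0.03  0.54  0.11  1.54 -0.06  1.06 -1.68]
```

View pics/sc2.png

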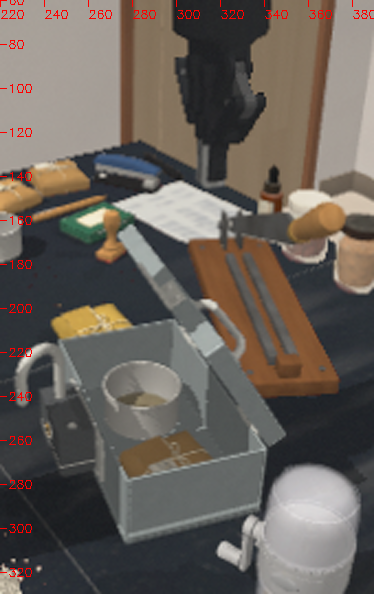

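The picture shows the shut fingers above and behind the lid edge, clear of everything. Next I sweep the lid down in small steps, tip on the clear strip.

Call:
apply_moves([
  [0.06,1,0,0,0,0],
  [0.06,0.97,0,0,0,0],
  [0.19,0.27,0,0,0,0],
  [0.19,0.27,0,0,0,0],
  [0.19,0.11,0,0,0,0],
  [0.19,0.11,0,0,0,0],
  [0.21,0.18,0,0,0,0],
  [0.21,0.18,0,0,0,0],
])

```text
clock: 4.0
eef_pos: [563.8, -75.0, 155.5]
tool_rot: [-1.571, -0.0, 2.883]
force: [0.3, -2.1, 2.6]
width: -0.1
```

Call:
apply_moves([
  [0.17,0.22,0,0,0,0],
  [0.17,0.22,0,0,0,0],
  [0.14,0.25,0,0,0,0],
  [0.14,0.25,0,0,0,0],
])

```text
clock: 4.5
eef_pos: [540.3, -68.4, 117.2]
tool_rot: [-1.571, -0.0, 2.883]
force: [1.5, -0.2, 1.9]
width: -0.2
```

```bash
python3 - <<'E'
from h import *
st()
crop("side",205,100,320,350,2.3,"sd3.png")
E
```

```text
4.5 box [-30.3   2.6 117.2] rot [-1.571 -0.     2.883] F [ 1.5 -0.2  1.9] w -0.2 q [ 0.02  0.64  0.08  1.92 -0.08  0.59 -1.67]
```

View pics/sd3.png

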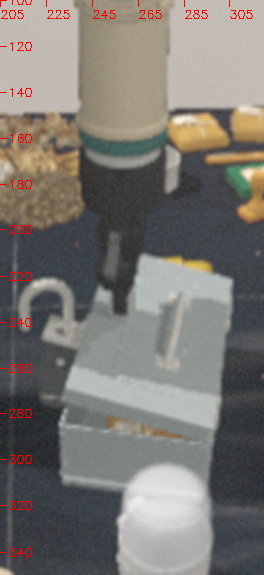

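The lid is nearly down with the tip on the strip, so I finish closing gently.

Call:
apply_moves([
  [0.06,0.25,0,0,0,0],
  [0.05,0.2,0,0,0,0],
  [0,0.1,0,0,0,0],
  [0,0,0,0,0,0],
])

```text
clock: 5.05
eef_pos: [536.7, -67.9, 95.8]
tool_rot: [-1.571, 0.0, 2.883]
force: [-0.4, -0.2, 0.7]
width: -0.2
```

Call:
apply_moves([
  [0,0.05,0,0,0,0],
  [0,0,0,0,0,0],
])

```text
clock: 5.3
eef_pos: [537.2, -68.1, 95.0]
tool_rot: [-1.571, 0.002, 2.883]
force: [-1.3, -0.7, 6.9]
width: 0.4
```

Call:
apply_moves([
  [0,0.05,0,0,0,0],
  [0,0,0,0,0,0],
  [0,0,0,0,0,0],
])

```text
clock: 5.68
eef_pos: [537.3, -68.0, 94.9]
tool_rot: [-1.571, 0.003, 2.883]
force: [-4.7, 1.3, 22.5]
width: -0.4
```

The lid is at its stop: 22 N with no further travel. Lift, go round to the +y side of the raised shackle's toe, and lower.

Call:
apply_moves([
  [0,-1,0,0,0,0],
  [0,-1,0,0,0,0],
  [0.88,0,-0.25,0,0,0],
  [0.88,0,-0.25,0,0,0],
  [0.88,0,-0.25,0,0,0],
  [0,0.9,0,0,0,0],
  [0,0.85,0,0,0,0],
  [0,0,0,0,0,0],
  [0,0,0,0,0,0],
])

```text
clock: 6.8
eef_pos: [442.8, -11.9, 102.9]
tool_rot: [-1.571, 0.001, 2.882]
force: [-0.4, 0.3, 0.4]
width: 0.0
```

```bash
python3 - <<'E'
from h import *
st()
a=[("scene",200,140,340,320),("side",200,180,340,360)]
for n,*r in a: crop(n,*r,2.8,n+"4.png")
I=[cv2.imread(f"pics/{n}4.png") for n in("scene","side")]
cv2.imwrite("pics/c4.png",np.hstack(I))
E
```

```text
6.8 box [-139.    32.   102.9] rot [-1.571e+00  1.000e-03  2.882e+00] F [-0.4  0.3  0.4] w 0.0 q [-0.08  0.57  0.07  2.2  -0.1   0.38 -1.77]
```

View pics/c4.png

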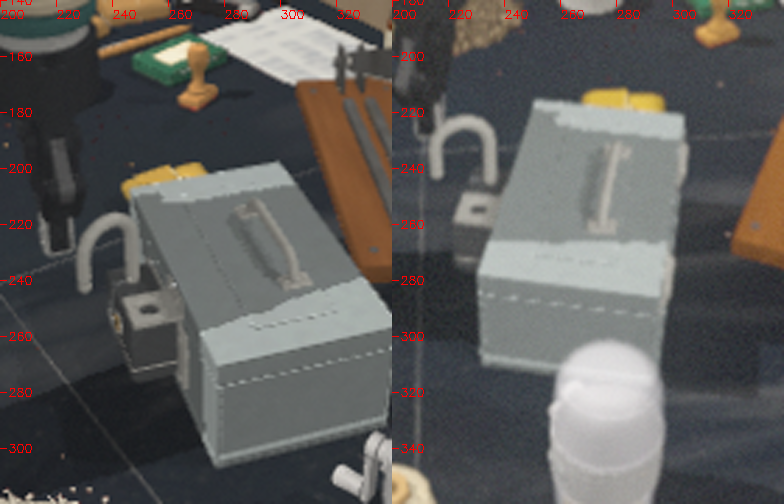

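The lid is shut, with the lug over the lock and the fingertip just beyond the toe. Now sweep the shackle in along its arc.

Call:
apply_moves([
  [-0.12,0,0.23,0,0,0],
  [-0.03,0,0.33,0,0,0],
  [-0.15,0,0.33,0,0,0],
  [-0.23,0,0.28,0,0,0],
  [-0.2,0,0.2,0,0,0],
  [0,0,0,0,0,0],
])

```text
clock: 7.65
eef_pos: [457.0, -73.4, 102.1]
tool_rot: [-1.571, 0.001, 2.881]
force: [-1.4, -0.3, -0.3]
width: 0.0
```

Call:
apply_moves([
  [-0.1,0,0,0,0,0],
  [-0.1,0,0,0,0,0],
  [0,0,0,0,0,0],
])

```text
clock: 8.02
eef_pos: [464.1, -73.9, 102.0]
tool_rot: [-1.571, -0.0, 2.883]
force: [-0.1, 0.6, -0.5]
width: 0.2
```

Call:
apply_moves([
  [-0.08,0,0,0,0,0],
  [0,0,0,0,0,0],
])

```text
clock: 8.28
eef_pos: [464.8, -74.3, 101.8]
tool_rot: [-1.571, -0.005, 2.883]
force: [-4.9, 1.1, 1.8]
width: 0.2
```

```bash
python3 - <<'E'
from h import *
st()
a=[("scene",200,140,340,320),("side",200,180,340,360)]
for n,*r in a: crop(n,*r,2.8,n+"5.png")
I=[cv2.imread(f"pics/{n}5.png") for n in("scene","side")]
cv2.imwrite("pics/c5.png",np.hstack(I))
E
```

```text
8.28 box [-101.7  -22.6  101.8] rot [-1.571 -0.005  2.883] F [-4.9  1.1  1.8] w 0.2 q [ 0.06  0.6   0.05  2.12 -0.07  0.43 -1.66]
```

View pics/c5.png

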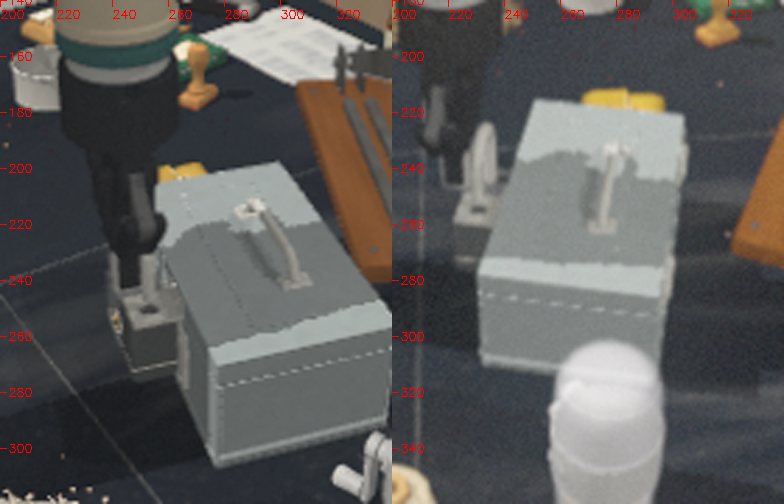

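The side view shows the toe (crop 480,203) over the eye (478,210). The finger resists with 5 N and barely moves. One more small push to confirm the stop.

Call:
apply_moves([
  [-0.06,0,0,0,0,0],
  [0,0,0,0,0,0],
  [0,0,0,0,0,0],
])

```text
clock: 8.75
eef_pos: [465.1, -74.4, 101.4]
tool_rot: [-1.57, -0.009, 2.884]
force: [-7.3, 2.0, 2.6]
width: -0.1
```

The stop is confirmed: force rises to 7 N with 0.3 mm of travel. The finger's position also puts the leg at box x ≈ −85.5. Next, back off, rise and centre over the crown.

Call:
apply_moves([
  [0.5,0,0,0,0,0],
  [0.1,-0.85,0,0,0,0],
  [0,-0.85,0,0,0,0],
  [-0.44,0,-0.27,0,0,0],
  [-0.44,0,-0.27,0,0,0],
  [0,0.5,0,0,0,0],
  [0,0.1,0,0,0,0],
  [0,0,0,0,0,0],
  [0,0,0,0,0,0],
])

```text
clock: 9.88
eef_pos: [486.0, -57.8, 146.7]
tool_rot: [-1.571, 0.001, 2.883]
force: [0.5, -0.2, 0.5]
width: 0.2
```

```bash
python3 - <<'E'
from h import *
st()
a=[("scene",200,140,340,320),("side",200,180,340,360)]
for n,*r in a: crop(n,*r,2.8,n+"6.png")
I=[cv2.imread(f"pics/{n}6.png") for n in("scene","side")]
cv2.imwrite("pics/c6.png",np.hstack(I))
E
```

```text
9.88 box [-85.4  -1.1 146.7] rot [-1.571e+00  1.000e-03  2.883e+00] F [ 0.5 -0.2  0.5] w 0.2 q [ 0.01  0.53  0.07  2.04 -0.06  0.57 -1.7 ]
```

View pics/c6.png

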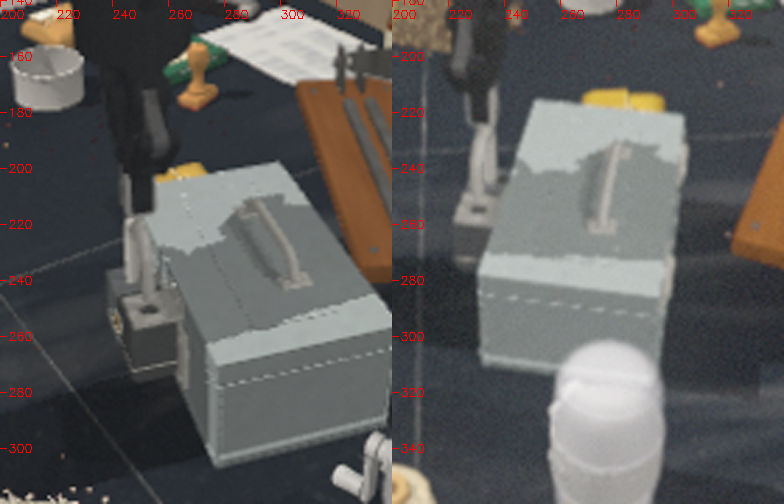

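The fingertip stands right over the crown, and the toe is over the eye in both views (scene 150,300; side 480,203). Press straight down.

Call:
apply_moves([
  [0,0.2,0,0,0,0],
  [0,0.2,0,0,0,0],
  [0,0.2,0,0,0,0],
  [0,0.1,0,0,0,0],
  [0,0,0,0,0,0],
])

```text
clock: 10.6
eef_pos: [486.3, -57.8, 118.3]
tool_rot: [-1.571, 0.001, 2.883]
force: [1.3, -1.2, 8.0]
width: -0.1
```

Call:
apply_moves([
  [0,0.1,0,0,0,0],
  [0,0.1,0,0,0,0],
  [0,0.05,0,0,0,0],
  [0,0,0,0,0,0],
  [0,0,0,0,0,0],
])

```text
clock: 11.22
eef_pos: [487.1, -57.7, 109.7]
tool_rot: [-1.572, 0.003, 2.883]
force: [-2.0, 0.4, 21.1]
width: -0.3
```

Call:
apply_moves([
  [0,0.05,0,0,0,0],
  [0,0,0,0,0,0],
  [0,0,0,0,0,0],
])

```text
clock: 11.6
eef_pos: [487.4, -58.3, 109.1]
tool_rot: [-1.571, 0.005, 2.882]
force: [-5.0, -1.5, 37.1]
width: -0.2
```

The shackle is at its stop: 37 N, 0.6 mm of travel. Rise slowly and check that it stays down.

Call:
apply_moves([
  [0,-0.15,0,0,0,0],
  [0,-0.15,0,0,0,0],
  [0,0,0,0,0,0],
])

```text
clock: 11.98
eef_pos: [485.3, -57.6, 117.9]
tool_rot: [-1.571, -0.001, 2.883]
force: [0.2, -0.5, 0.3]
width: -0.0
```

Call:
apply_moves([
  [0,-0.8,0,0,0,0],
  [0,-1,0,0,0,0],
  [0,-1,0,0,0,0],
  [0,0,0,0,0,0],
  [0,0,0,0,0,0],
])

```text
clock: 12.6
eef_pos: [484.9, -57.5, 229.1]
tool_rot: [-1.57, -0.002, 2.883]
force: [-0.3, -0.2, -0.8]
width: 0.1
```

```bash
python3 - <<'E'
from h import *
st()
a=[("scene",200,140,340,320),("side",200,180,340,360)]
for n,*r in a: crop(n,*r,2.8,n+"7.png")
I=[cv2.imread(f"pics/{n}7.png") for n in("scene","side")]
cv2.imwrite("pics/c7.png",np.hstack(I))
c,s=np.cos(YA),np.sin(YA)
for n,r in((n,r) for n,*r in a):
  for z in(139,113):
    x,y=-86,-0.4;print(n,z,((proj(calibration(n),[BX[0]+c*x-s*y,BX[1]+s*x+c*y,z])[0]-r[:2])*2.8).round())
E
```

```text
12.6 box [-86.6  -1.1 229.1] rot [-1.570e+00 -2.000e-03  2.883e+00] F [-0.3 -0.2 -0.8] w 0.1 q [-0.    0.4   0.09  1.96 -0.05  0.78 -1.72]
scene 139 [137. 220.]
scene 113 [138. 250.]
side 139 [ 91. 128.]
side 113 [ 92. 155.]
```

View pics/c7.png

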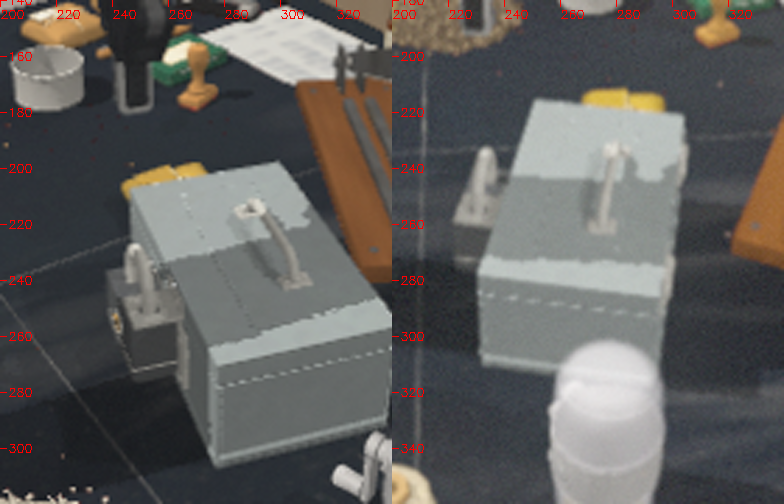

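The shackle stays down, with its crown at (135,247) in the scene view against a predicted (138,250). The toe is through the eye, the lid is shut, and the bystanders have not moved. The robot is clear, so I hand in.

```bash
python3 -c "
from cell import *
print(finish_job())"
```

```text
the job is handed in; nothing more can be done
None
```

The box is locked and I handed the job in at about 12.6 s. The hand-in reports no verdict.

- **What I did:** With the fingers shut, I swept the lid down to its stop, where 22 N gave no further travel. I then swung the shackle in until it stopped at 7 N, and pressed the crown straight down to its stop at about 37 N.
- **Last checks:** After the tool let go, the force read zero and the shackle stayed down. Its crown was within about 3 px (crop enlarged 2.8×) of the predicted locked height in the scene view, with the toe through the eye. The lid was still shut. The packet, mill and tin showed no visible shift in the views, but I compared them only by eye.
- **Disagreements:** The pressing height read about 2 mm below the nominal stop, within the calibration error and the arm's give. In the first box fit one shackle crown point was off by 3.6 px; the other points fitted mostly within 1–2 px.

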